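Space the tube blocks evenly on the warming plate

ROBOT

A 7-joint arm with a two-finger parallel gripper is mounted at the origin on a cart in front of the work surface, level with it; the furniture and walls round the work are solid. World frame = base frame: x ahead of the robot, y to its left, z up, the work surface at z = 0. Lengths are in m, angles in rad, forces in N, time in s.
With the tool pointing down it reaches from about 0.35 to 0.9 m from the base axis. Payload 19.9 kg.
Tool frame: the origin (TCP) lies at the very end of the fingers, on their centre line; the grasp point (between the pads) lies 19 mm behind it (robot.grip_depth is the distance from the TCP to the grasp point, in m); z points along the fingers, y is the line along which they close (so a half turn about z gives the same grasp; the last joint's range is limited). The gripper opens to 85 mm and grips with 20 to 120 N. Pads are 22 mm wide; open, the fingers measure 114 mm over their backs; the gripper's body (76 mm by 85 mm) begins 54 mm behind the grasp point. The pads swing forward as they close: fully open they stand 13 mm farther back than shut.
Start: joints at [1.181, 0.417, -0.01, 1.614, 0.005, 1.111, -0.053], TCP at [0.214, -0.587, 0.231] pointing down, gripper open.
Joint ranges: [-2.81, 2.81], [-0.39, 2.02], [-1.27, 1.25], [0.06, 2.57], [-1.19, 4.33], [0.19, 2], [-2.82, 2.82]. Speed limits (rad/s): [1.89, 1.89, 2.39, 2.39, 3.01, 3.01, 3.01].

INTERFACE

Orientations are given as a unit quaternion [x, y, z, w].
In Python, from station import robot gives the robot as it stands. Calls block until the motion is done:
- robot.movep(position, orientation): joint-space move of the TCP to a pose.
- robot.move_linear(position, attitude=None, rate=0.15): straight line of the TCP; attitude=None keeps the orientation; rate is the mean speed in m/s.
- robot.movej(angles): joint-space move.
- robot.open() and robot.clamp(effort=None): open the fingers fully, or close them until they stop; effort is the grip in N (None keeps the last).
- robot.wait(seconds).
- robot.ik(position, orientation): joint angles nearest the present ones, or None.
- robot.capture(name): name is "scene" or "top" or "wrist"; returns the picture (384x512x3 uint8, red, green, blue); there is no depth.
- robot.get_calibration(name): a dict with "fx", "fy", "cx", "cy" (pixels), "R" (3x3) and "t" (3): a world point X has camera coordinates R X + t. Camera axes: x right, y down, z forward; pixel columns grow to the right and rows downward; lengths in m; the calibration is good to about 2 mm. A picture is of the moment at which its call begins: read the wrist's pose just before it. get_calibration takes no time and is no camera call; for the wrist camera it gives the pose at the moment of the call.
A pose or a line that the arm cannot do raises robot.Unreachable and nothing moves.
- robot.hand_in(): hands the job in; it is judged then, once.
Readings, each from a call of its own:
- robot.read_clock(): time.
- robot.read_joint_pos(): joint angles.
- robot.read_qvel(): joint speeds.
- robot.read_joint_efforts(): joint torques, N m.
- robot.read_tool_pos(): TCP position.
- robot.read_tcp_rot(): TCP orientation.
- robot.read_wrist_force(): force on the tool from outside, world axes, zero at the start.
- robot.read_ft_torque(): the same for the moment, N m.
- robot.read_finger_gap(): opening from 0.0 (shut) to 1.0 (fully open).
- robot.read_grasp_force(): force on a finger pad.
Only numpy, scipy, OpenCV 4.12 (cv2) and the standard library are available. Lean on these libraries where they do the work, as an engineer would, in place of code of your own. Each camera call takes 0.05 s, during which the arm holds its last target. There are 200 camera calls.

TASK

Get the warming plate ready: first turn its dial so that the pointer stands on the zero mark. Then set the tube blocks standing on it in an evenly spaced row, squarely against the rear lip and in the order they stand in, with the grey spacer block: beginning at the end stop, stand the spacer in the gap and bring the next block up against it, then step the spacer on to the next gap, so that the stop and the first block, and each block and the next, are left exactly one spacer thickness apart. At last stand the spacer upright back in the middle of its rubber pad; leave the other things alone.

Things in the scene. Friction and masses are not known exactly. Their poses are not given: they have to be found in the camera images.
- warming_plate: fixed low white warming plate, aluminium top 22 mm above the worktop, 100 mm (x) by 394 mm (y); origin mid-underside. +y (robot's left): end with the control housing (43 mm high) and the end stop; +x (away from robot): rear lip, 8 mm high, 7 mm thick; the flat top reaches 94 mm in front of the lip. The blocks stand along the lip, from the stop towards -y.
- stop_foot (a point): the corner, at the height of the plate's top, where the end stop's flat face (8 mm thick wall, 26 mm high, looking to -y) meets the inner face of the rear lip (looking to -x); it turns with the plate and has the plate's axes
- dial (a joint): angle of the dial knob on the control housing in rad, growing anticlockwise seen from above; 0 = white pointer on the long zero mark, which faces the plate's front edge (-x of the plate). Short marks every 0.35 rad. Turns from -1.7 to 1.7 with light friction (0.03 N m), stays where it is left, starts 0.6 to 1.4 off zero.
- dial_grip (a point): point on the upright dial axis, in the middle of the knob's grip bar, 61 mm above the worktop. The bar is 12 mm thick, 40 mm long and reaches 11 mm above and below this point; it turns with the knob: point x runs along the bar, the pointer end at -x. A round skirt (radius 21 mm, top 10 mm below this point) lies under it.
- pad: thin flat square black rubber pad fixed on the worktop behind the plate, 90 x 90 x 3 mm, the spacer's place; origin in the middle of its underside
- spacer: loose plain grey plastic spacer block, upright, 0.2 kg: a foot 48 mm (its x) by 24 mm (its y) by 36 mm high, as high as the blocks, with a narrower grip stem on it, 36 mm (x) by 20 mm (y), up to 68 mm above the underside. The foot's 24 mm thickness is the gap to set. Origin in the middle of its underside. It starts on the pad, turned by up to 0.3 rad from the pad.
- block_1: aluminium tube block with three round dark wells in its top (too shallow to matter), 56 mm (its x) by 26 mm (its y) by 36 mm high, 0.26 to 0.44 kg; origin in the middle of its underside. Block 1 in the row counted from the end stop. Starts on the plate 3 to 12 mm off the lip, slightly askew, too far from its neighbour. Always present.
- block_2: aluminium tube block with three round dark wells in its top (too shallow to matter), 56 mm (its x) by 26 mm (its y) by 36 mm high, 0.26 to 0.44 kg; origin in the middle of its underside. Block 2 in the row counted from the end stop. Starts on the plate 3 to 12 mm off the lip, slightly askew, too far from its neighbour. May be absent; the next one present then takes its turn.
- block_3: aluminium tube block with three round dark wells in its top (too shallow to matter), 56 mm (its x) by 26 mm (its y) by 36 mm high, 0.26 to 0.44 kg; origin in the middle of its underside. Block 3 in the row counted from the end stop. Starts on the plate 3 to 12 mm off the lip, slightly askew, too far from its neighbour. May be absent; the next one present then takes its turn.
- block_4: aluminium tube block with three round dark wells in its top (too shallow to matter), 56 mm (its x) by 26 mm (its y) by 36 mm high, 0.26 to 0.44 kg; origin in the middle of its underside. Block 4 in the row counted from the end stop. Starts on the plate 3 to 12 mm off the lip, slightly askew, too far from its neighbour. May be absent; the next one present then takes its turn.
- block_5: aluminium tube block with three round dark wells in its top (too shallow to matter), 56 mm (its x) by 26 mm (its y) by 36 mm high, 0.26 to 0.44 kg; origin in the middle of its underside. Block 5 in the row counted from the end stop. Starts on the plate 3 to 12 mm off the lip, slightly askew, too far from its neighbour. May be absent; the next one present then takes its turn.
- salt_vial: bystander, white-capped glass vial of grey salt, 51 mm across, 97 mm high; origin in the middle of its underside; leave alone
- small_beaker: bystander, glass beaker with a rod in it, 50 mm across, 92 mm high; origin in the middle of its underside; leave alone
- reagent_bottle: bystander, small white plastic bottle with a ribbed cap, 46 mm across, 90 mm high; origin in the middle of its underside; leave alone
Mind the look-alikes: they are no part of the job. What is shaped like the block_3 but green is not meant.

How it is judged:
By the outcome, as a careful person would: the job done as asked, in the order asked, and still so for the second after the job is handed in, with the robot touching nothing.
Of block_2, block_3, block_4, block_5 only 2 to 4 are there at a start; the rules pass over those that are not, and their reading is None.
At some moment in a run one of block_1, block_2, block_3, block_4 may be knocked a few centimetres aside while the robot is not near it.
Once in a run the grip may slacken for a moment while it holds something.
It also fails if it takes over 210 s, if anything falls off the work surface, if the arm or the gripper's body presses on something with over 40 N, if the wrist force passes 120 N, or if a joint passes its speed limit or range.

## Working session

There is one attempt and no reset: what is moved stays moved. The work goes in short steps, each a Python script; the robot and the scene stay as the last script left them, time stands still between calls to the robot, and variables do not carry over. Pictures are saved under pics/ and viewed, at most 14 in all, crops included, and the job is handed in when it is done.

```bash
ls; mkdir -p pics; python3 - <<'E'
from station import robot
import cv2,numpy as np
for n in ("top","scene"):
    im=robot.capture(n); cv2.imwrite(f"pics/{n}0.png",cv2.resize(im[:,:,::-1],(800,600),interpolation=cv2.INTER_CUBIC))
    print(n,robot.get_calibration(n))
print(robot.get_calibration("wrist"),robot.read_tcp_rot(),robot.read_clock())
E
```

```text
pics
top {'fx': 416.0626223030856, 'fy': 416.0626223030856, 'cx': 254.66015136617546, 'cy': 192.5743922418097, 'R': array([[ 0.02050654, -0.99977458, -0.00550206],
       [-0.9906794 , -0.01957815, -0.13479991],
       [ 0.13466181,  0.00821505, -0.99085756]]), 't': array([0.07451282, 0.6155279 , 1.21633514])}
scene {'fx': 416.15988172406315, 'fy': 416.15988172406315, 'cx': 255.15008620106715, 'cy': 193.7639994651004, 'R': array([[ 0.58090063, -0.81376155, -0.01861686],
       [-0.35515899, -0.23281674, -0.90534991],
       [ 0.73240463,  0.53253028, -0.42425812]]), 't': array([-0.2763478 ,  0.29958583,  0.75406803])}
{'fx': 344.2098042333562, 'fy': 344.2098042333562, 'cx': 256.09033263259107, 'cy': 190.991046468737, 'R': array([[ 0.34156879, -0.93985525, -0.0016963 ],
       [-0.8873793 , -0.32309122,  0.32889215],
       [-0.30965908, -0.11083403, -0.94436596]]), 't': array([-0.62381713, -0.0424025 ,  0.38160693])} [ 9.84831069e-01  1.73515040e-01 -1.32588010e-04 -5.28008540e-04] 0.1
```

View pics/top0.png

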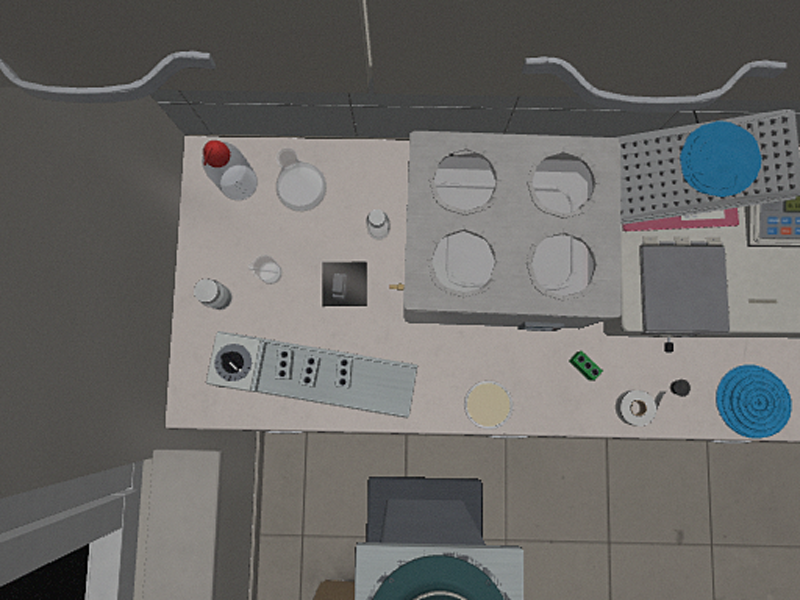

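View pics/scene0.png

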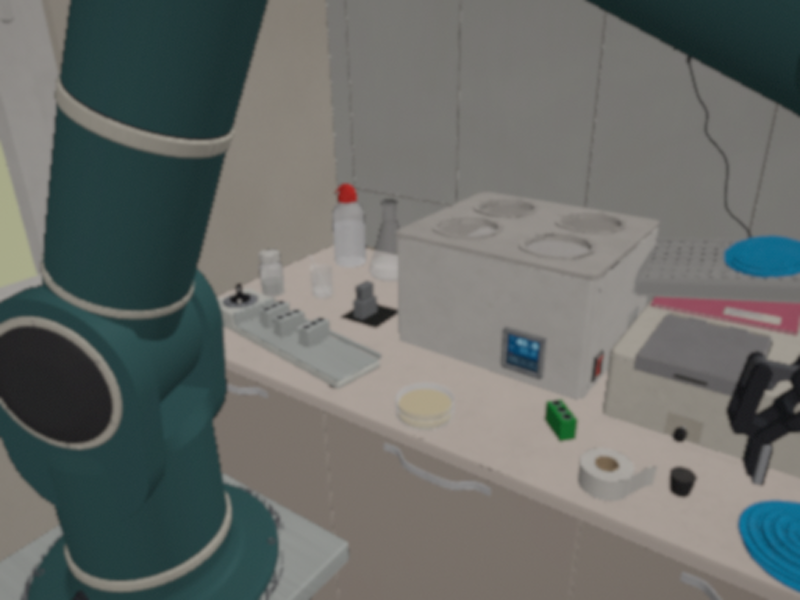

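The top view shows the plate with corners at (218,332), (417,366), (409,416) and (206,383), and the dial at (233,362). Three blocks stand on it at (285,362), (310,370) and (343,372). The pad is at (345,284) with the spacer on it at (338,286). The green decoy is far to the right.

```bash
cat > h.py <<'E'
from station import robot
import cv2,numpy as np
from scipy.spatial.transform import Rotation as Ro
def ray(cal,uv,z):
    "pixels (Nx2) -> world points on the plane z"
    uv=np.atleast_2d(np.float64(uv)); d=np.c_[(uv[:,0]-cal['cx'])/cal['fx'],(uv[:,1]-cal['cy'])/cal['fy'],np.ones(len(uv))]@cal['R']
    c=-cal['R'].T@cal['t']; s=(z-c[2])/d[:,2]; return c+s[:,None]*d
def proj(cal,X):
    p=np.atleast_2d(X)@cal['R'].T+cal['t']; return np.c_[cal['fx']*p[:,0]/p[:,2]+cal['cx'],cal['fy']*p[:,1]/p[:,2]+cal['cy']]
def down(yaw):
    "tool pointing down; tool y axis along world direction yaw (mod pi)"
    c,s=np.cos(yaw),np.sin(yaw); return Ro.from_matrix(np.c_[[-s,c,0],[c,s,0],[0,0,-1.]]).as_quat()
def shot(name,save=None,s=800/512):
    cal=robot.get_calibration(name); im=robot.capture(name)
    if save: cv2.imwrite(f"pics/{save}.png",cv2.resize(im[:,:,::-1],None,fx=s,fy=s,interpolation=cv2.INTER_CUBIC))
    return cal,im
E
python3 - <<'E'
from h import *
cal=robot.get_calibration("top"); k=512/800
def P(l,z): return ray(cal,np.array(l)*k,z).round(3)
print("plate",P([(218,332),(417,366),(409,416),(206,383)],.02))
print("dial",P([(233,362)],.06),"blocks",P([(285,362),(310,370),(343,372)],.058),"pad",P([(345,284)],.0),"box",P([(404,318),(620,325)],.25))
w=robot.get_calibration("wrist"); p=robot.read_tool_pos(); R=Ro.from_quat(robot.read_tcp_rot()).as_matrix()
print("cam in tool",R.T@(-w['R'].T@w['t']-p),(w['R']@R).round(2))
for y in (-.16,2.98):
  for x in ((.45,.25,.33),(.42,.44,.1)): print(y,x,robot.ik(x,down(y)))
E
```

```text
plate [[0.548 0.438 0.02 ]
 [0.49  0.047 0.02 ]
 [0.394 0.061 0.02 ]
 [0.449 0.456 0.02 ]]
dial [[0.489 0.395 0.06 ]] blocks [[0.491 0.298 0.058]
 [0.477 0.25  0.058]
 [0.475 0.187 0.058]] pad [[0.652 0.194 0.   ]] box [[ 0.558  0.075  0.25 ]
 [ 0.554 -0.271  0.25 ]]
cam in tool [ 0.08532634 -0.00038175 -0.14252686] [[-0.    1.    0.  ]
 [-0.94  0.   -0.33]
 [-0.33 -0.    0.94]]
-0.16 (0.45, 0.25, 0.33) [ 0.21869532  0.22563826 -0.91036014  1.73286468  0.18584545  1.27372633
 -0.894168  ]
-0.16 (0.42, 0.44, 0.1) [-0.21367967  0.72691086 -0.90883438  1.73869735  0.66502686  1.01500829
 -1.53040581]
2.98 (0.45, 0.25, 0.33) [ 0.34664401  0.27450154 -1.08462877  1.73002535  0.25213164  1.28942614
  2.18653597]
2.98 (0.42, 0.44, 0.1) [-0.11597932  0.8270448  -1.08786439  1.73581539  0.81708893  1.10590122
  1.50655307]
```

```bash
python3 - <<'E'
from h import *
p=np.array([.155,-.42,.42]); robot.movep(p,robot.read_tcp_rot())
q=np.array(robot.read_joint_pos()); print(q.round(2))
q[0]-=np.arctan2(.28,.46)-np.arctan2(-.42,.155); robot.movej(q); print(np.round(robot.read_tool_pos(),3))
for y in (-.147,-.147+np.pi): print(robot.ik([.46,.3,.33],down(y)))
robot.movep([.46,.29,.33],down(-.147)); print(np.round(robot.read_joint_pos(),2),np.round(robot.read_tool_pos(),3))
shot("wrist","w1"); print(robot.read_clock())
E
```

```text
[ 1.17 -0.03 -0.02  1.74 -0.    1.44 -0.07]
[0.383 0.232 0.419]
[-0.6000053   0.20303435 -0.03982423  1.67635968  0.00842583  1.26236548
 -0.78857018]
[-0.56386251  0.20422718 -0.08229142  1.67513893  0.01749404  1.26294288
  2.34484001]
[-0.59  0.19 -0.03  1.69  0.01  1.26 -0.77] [0.46  0.29  0.331]
4.3833
```

View pics/w1.png

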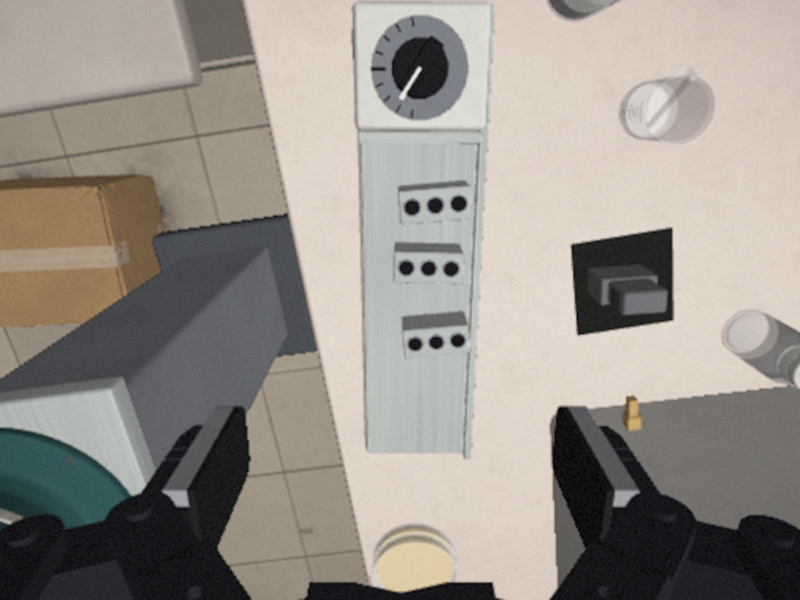

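The wrist view looks straight along the row. The knob centre is at (420,68) and the pointer tip at (402,97), so the dial reads about +1.0. The blocks are at (435,205), (428,267) and (436,341), and the spacer is on the pad at about (628,288). I'll go above the dial for a close look.

```bash
python3 - <<'E'
from h import *
cal=robot.get_calibration("wrist"); k=512/800
P=lambda l,z: ray(cal,np.array(l)*k,z)
print("front edge",P([(363,135),(368,453)],.022).round(4),"lip",P([(480,143),(467,455)],.03).round(4))
f=P([(363,135),(368,453)],.022); d=f[0]-f[1]; print("yaw",np.arctan2(-d[0],d[1]))
c=P([(420,68)],.058)[0]; t=P([(402,97)],.072)[0]; print("dial",c,"ptr",np.arctan2(*(c-t)[[1,0]]))
yaw=-.147+1.015+np.pi/2
robot.movep([c[0],c[1],.16],down(yaw)); print(np.round(robot.read_joint_pos(),2))
shot("wrist","w2")
E
```

```text
front edge [[0.4407 0.361  0.022 ]
 [0.3952 0.0639 0.022 ]] lip [[0.5321 0.3418 0.03  ]
 [0.4913 0.0531 0.03  ]]
yaw -0.15170371350121892
dial [0.49100548 0.4011968  0.058     ] ptr 0.8471141568852537
[-0.43  0.54 -0.41  1.64  0.24  1.01  1.52]
```

View pics/w2.png

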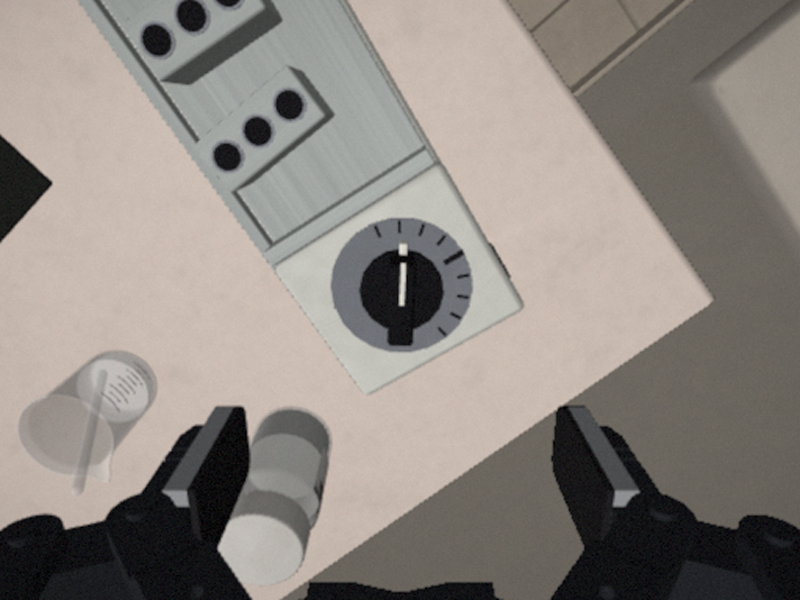

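```bash
python3 - <<'E'
from h import *
cal=robot.get_calibration("wrist"); k=512/800
P=lambda l,z: ray(cal,np.array(l)*k,z)
p=np.array(robot.read_tool_pos()); R=Ro.from_quat(robot.read_tcp_rot()).as_matrix()
T=lambda X:((X-p)@R).round(4)
bar=P([(403,243),(401,345)],.072); print("bar ends tool",T(bar),"world",bar.mean(0))
print("skirt",T(P([(402,289)],.051)), "knob disc",T(P([(402,285)],.043)))
print("vial tool",T(P([(262,548)],.097)),T(P([(290,440)],0.01)))
c=P([(402,288)],.055)[0]; t=P([(455,257)],.043); print("zero mark",t,"corners housing",P([(275,265),(437,165),(522,305),(370,393)],.043).round(4))
E
```

```text
bar ends tool [[ 0.0297  0.0015  0.0883]
 [-0.0192  0.0006  0.0883]] world [0.48698407 0.39787559 0.072     ]
skirt [[0.0015 0.0011 0.1093]] knob disc [[0.001  0.0012 0.1173]]
vial tool [[-0.1152 -0.0666  0.0634]] [[-0.1129 -0.0697  0.1504]]
zero mark [[0.46001809 0.40708307 0.043     ]] corners housing [[0.5313 0.352  0.043 ]
 [0.4387 0.3666 0.043 ]
 [0.4496 0.4493 0.043 ]
 [0.5429 0.4371 0.043 ]]
```

```bash
python3 - <<'E'
from h import *
p=np.array(robot.read_tool_pos()); R=Ro.from_quat(robot.read_tcp_rot()).as_matrix()
c=p+R@[.0015,.001,0]; y0=-.147+1.015+np.pi/2; y1=-.145+np.pi/2
robot.move_linear([c[0],c[1],.0545],down(y0)); print("f",np.round(robot.read_wrist_force(),1),np.round(robot.read_tool_pos(),4))
robot.clamp(30); print(robot.read_finger_gap(),robot.read_grasp_force(),np.round(robot.read_wrist_force(),1))
for y in np.linspace(y0,y1,7)[1:]: robot.movep([c[0],c[1],.0545],down(y))
print("f",np.round(robot.read_wrist_force(),1),robot.read_finger_gap(),np.round(robot.read_ft_torque(),2))
robot.wait(.3); robot.open(); robot.move_linear([c[0],c[1],.16]); shot("wrist","w3"); print(robot.read_clock(),np.round(robot.read_joint_pos(),2))
E
```

```text
f [ 0.5 -1.3  0.7] [0.4898 0.4011 0.0554]
0.1322155643180065 32.53204643726349 [ 3.3 -2.1  4.7]
f [ 4.  -1.3  5.4] 0.1319225856416622 [ 0.06 -1.06  0.01]
11.5 [-0.63  0.51 -0.14  1.66  0.08  0.99  0.63]
```

View pics/w3.png

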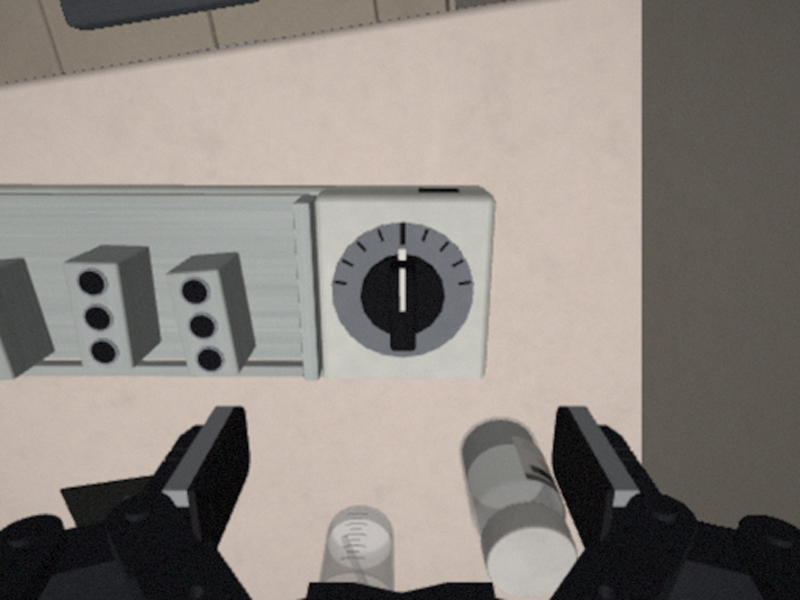

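The pointer now stands on the long zero mark, with the tip at (402,250) and the mark at (403,228). The plate edges run horizontally, which confirms a yaw of −0.145. I'll enlarge the stop corner and look at the spacer.

```bash
python3 - <<'E'
from h import *
cal,im=shot("wrist"); c=im[110:246,100:228]; cv2.imwrite("pics/c1.png",cv2.resize(c[:,:,::-1],None,fx=4,fy=4,interpolation=cv2.INTER_CUBIC))
import pickle; pickle.dump(cal,open("cal3.pkl","wb"))
E
```

```text
(no output)
```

View pics/c1.png

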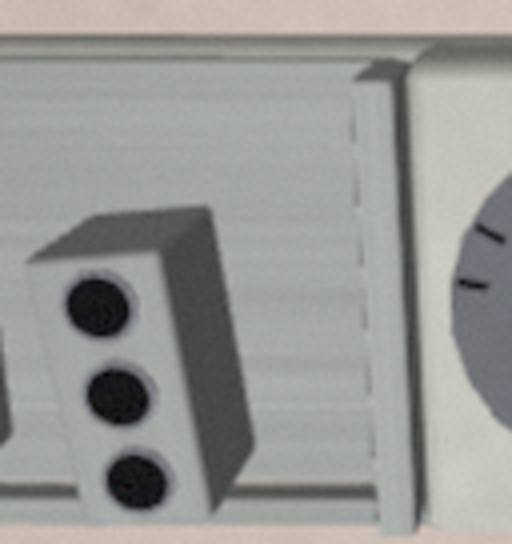

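The stop's top left edge runs from (357,78) to (383,530) in the crop. The lip's inner face covers rows 485–498. From these I get the stop foot, then I go to view the spacer.

```bash
python3 - <<'E'
from h import *
import pickle; cal=pickle.load(open("cal3.pkl","rb"))
P=lambda l,z: ray(cal,np.array(l)/4+[99.6,109.6],z)
ya=-.145; A=np.array([[np.cos(ya),np.sin(ya)],[-np.sin(ya),np.cos(ya)]]) # world->plate axes
a=lambda l,z:(P(l,z)[:,:2]@A.T).round(4)
print("stop L",a([(357,78),(383,530)],.048),"stop R",a([(392,78),(413,530)],.048))
print("lip top in",a([(20,498),(300,498)],.03),"foot",a([(20,485),(300,485)],.022),"outer",a([(20,523),(300,525)],.03))
print("front",a([(20,58),(300,58)],.022))
print("blk1 top corners",a([(28,262),(160,250),(213,512),(85,520)],.058))
robot.movep([.60,.26,.20],down(-.145+np.pi)); print(np.round(robot.read_joint_pos(),2)); 
robot.movep([.64,.20,.17],down(-.145+np.pi))
cal,_=shot("wrist","w4"); pickle.dump(cal,open("cal4.pkl","wb"))
E
```

```text
stop L [[0.3812 0.4179]
 [0.4737 0.4173]] stop R [[0.3812 0.4243]
 [0.4737 0.4235]]
lip top in [[0.4753 0.335 ]
 [0.4753 0.3961]] foot [[0.476  0.3315]
 [0.476  0.3942]] outer [[0.4814 0.3341]
 [0.4818 0.3956]]
front [[0.3812 0.3452]
 [0.3812 0.4016]]
blk1 top corners [[0.4134 0.3571]
 [0.4111 0.3816]
 [0.4645 0.3861]
 [0.4663 0.3607]]
[-0.15  0.53 -0.44  1.55  0.24  1.11  2.36]
```

View pics/w4.png

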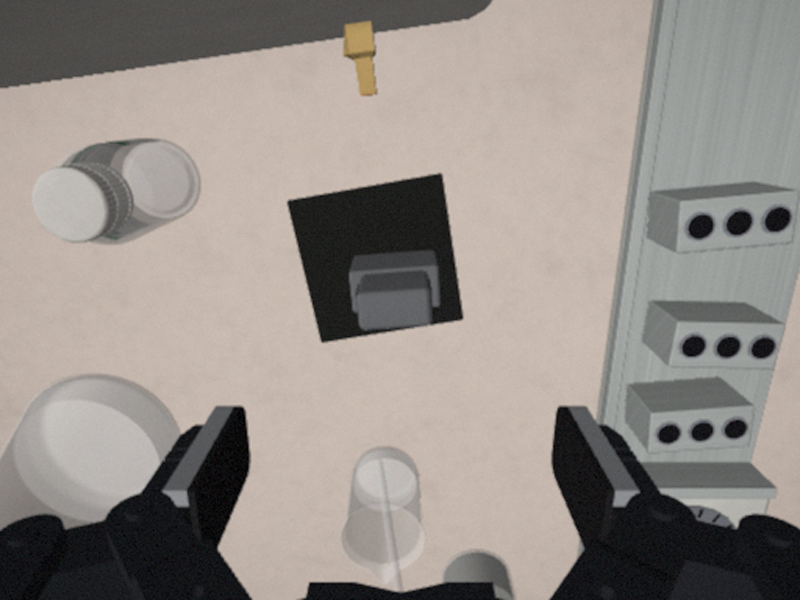

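The spacer is upright on the pad, with its stem top at about (395,310). The pad corners are at (288,200), (442,175), (463,320) and (322,342). The grey on black is low in contrast, so I'll enlarge it.

```bash
python3 - <<'E'
from h import *
cal,im=shot("wrist"); c=np.clip(im[100:228,175:305].astype(float)*2.2,0,255).astype(np.uint8); cv2.imwrite("pics/c2.png",cv2.resize(c[:,:,::-1],None,fx=4.5,fy=4.5,interpolation=cv2.INTER_CUBIC))
E
```

```text
(no output)
```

View pics/c2.png

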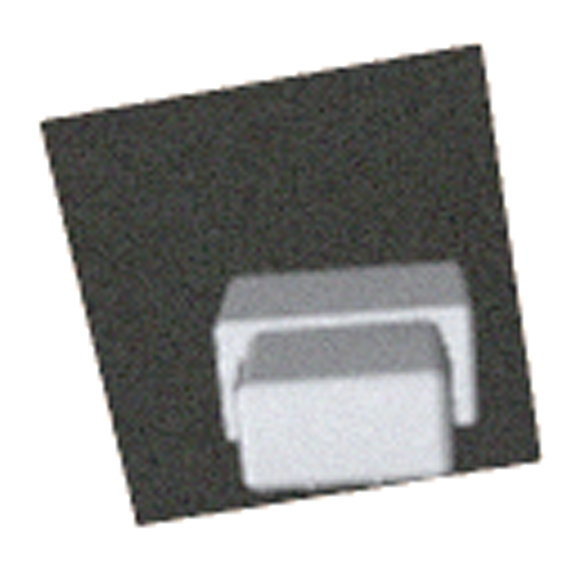

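```bash
cat >> h.py <<'E'
YA=-.145; LIP,STOP=.4755,.4175
A=np.array([[np.cos(YA),np.sin(YA)],[-np.sin(YA),np.cos(YA)]])   # world xy -> plate axes
W=lambda px,py,z: np.r_[A.T@[px,py],z]
Q=down(YA)
pl=lambda: A@np.array(robot.read_tool_pos())[:2]
F=lambda: np.r_[A@np.array(robot.read_wrist_force())[:2],robot.read_wrist_force()[2]]
def push(d,dist,thr,step=.0007):
    "creep along plate direction d (3) until the opposing force change passes thr; returns travel, force"
    d=np.array(d,float); f0=F()@d; p0=np.array(robot.read_tool_pos()); w=np.r_[A.T@d[:2],d[2]]
    for i in range(1,int(dist/step)+1):
        robot.move_linear(p0+w*step*i,rate=.02); f=F()@d-f0
        if f<-thr: break
    return round(step*i,4),round(float(f),1)
def grip(n,eff=40):
    robot.clamp(eff); print(n,"gap",round(robot.read_finger_gap(),3),"gf",round(robot.read_grasp_force(),1),"F",F().round(1),"pl",pl().round(4))
E
python3 - <<'E'
from h import *
cal=robot.get_calibration("wrist")
P=lambda l,z: ray(cal,np.array(l)/4.5+[174.6,99.6],z)[:,:2]
s=P([(240,383),(445,375),(453,470),(246,488)],.071); d=P([(40,121),(481,44),(541,460),(138,525)],.003)
def info(q):
    e=(q[0]-q[1])+(q[3]-q[2]); return q.mean(0).round(4),np.arctan2(e[1],e[0]).round(3),np.linalg.norm(e)/2,np.linalg.norm(q[0]-q[3])
print("spacer",info(s)); print("pad",info(d))
c,y=info(s)[:2]
robot.movep([*c,.17],down(y)); print(np.round(robot.read_joint_pos(),2))
robot.move_linear([*c,.044]); print(F().round(1)); grip("spacer",40)
z0=robot.read_tool_pos()[2]; print("tcp z",z0)
robot.move_linear([*c,.15]); print("lift",robot.read_finger_gap(),F().round(1),robot.read_clock())
E
```

```text
spacer (array([0.6436, 0.2038]), np.float64(-0.077), np.float64(0.03427799723649632), np.float64(0.018594968483239487))
pad (array([0.6532, 0.198 ]), np.float64(0.027), np.float64(0.08844921115823634), np.float64(0.08861633212993889))
[-0.53  0.57  0.26  1.54 -0.16  1.05 -0.31]
[ 0.4 -0.8  0.8]
spacer gap 0.414 gf 40.2 F [-0.1 -0.6  5.7] pl [0.6076 0.2948]
tcp z 0.044493623579117736
lift 0.4135268627501359 [-0.1 -0.3 -2.2] 18.4583
```

```bash
python3 - <<'E'
from h import *
px,py=LIP-.003-.024,STOP-.012-.0028
robot.movep(W(px,py,.15),Q); robot.move_linear(W(px,py,.072)); print(robot.read_finger_gap(),pl().round(4),F().round(1))
shot("wrist","w5")
E
```

```text
0.41398269039355484 [0.4492 0.4026] [-0.2 -0.6 -2.1]
```

View pics/w5.png

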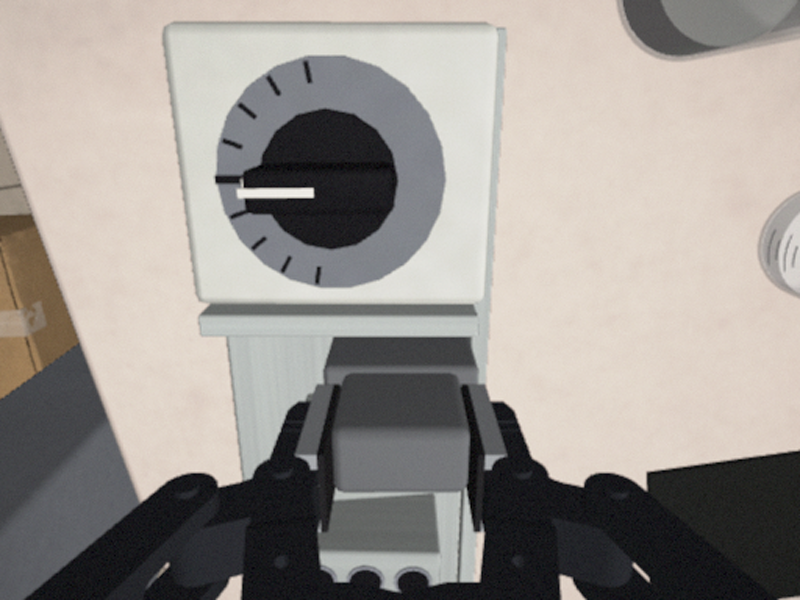

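The held spacer is square and now stands in the gap, with its foot at (400,355), between the stop edge at row 335 and block 1 at row 500. I'll lower it, push it to the stop and release it.

```bash
python3 - <<'E'
from h import *
px,py=pl(); robot.move_linear(W(px,py,.0648),rate=.05); print(F().round(1))
print("y",push([0,1,0],.008,4),pl().round(4)); print("z",push([0,0,-1],.003,3,.0004),robot.read_tool_pos()[2],F().round(1))
p=pl(); robot.open(); robot.move_linear(W(*p,.16)); 
robot.movep(W(.435,.345,.20),Q); cal,_=shot("wrist","w6"); import pickle; pickle.dump(cal,open("cal6.pkl","wb")); print(robot.read_clock())
E
```

```text
[ 0.4  0.2 -1.1]
y (0.0021, -6.3) [0.4494 0.4042]
z (0.0016, -4.8) 0.06351307222956382 [-2.  -6.   6.7]
23.7917
```

View pics/w6.png

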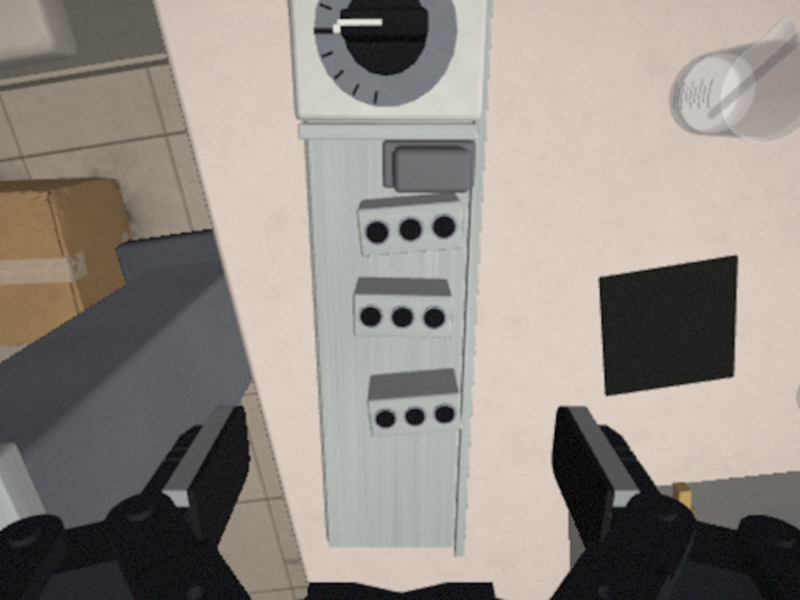

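The spacer stands at the stop with its foot at (430,165). The blocks' wells lie around (411,229), (402,316) and (415,413), and the dial is still on zero. I'll now detect the wells automatically and bring up block 1.

```bash
cat >> h.py <<'E'
def blocks():
    "[(px,py,yaw)] of blocks in the plate frame, from the dark wells in a wrist picture"
    cal,im=shot("wrist"); g=cv2.medianBlur(cv2.cvtColor(im,cv2.COLOR_RGB2GRAY),3)
    n,_,st,ce=cv2.connectedComponentsWithStats((g<55).astype(np.uint8)); X=(ray(cal,ce,.058)[:,:2])@A.T
    h=cal['t'][2]; ok=[i for i in range(1,n) if 40<st[i,4]<600 and max(st[i,2:4])<1.6*min(st[i,2:4]) and LIP-.1<X[i,0]<LIP-.004 and .03<X[i,1]<STOP-.02]
    X=X[ok]; out=[]
    while len(X):
        i=np.argsort(np.linalg.norm(X-X[X[:,1].argmax()],axis=1))
        a=X[X[:,1].argmax()]; m=np.linalg.norm(X-a,axis=1)<.045; b=X[m]; X=X[~m]
        if len(b)==3:
            b=b[b[:,0].argsort()]; e=b[2]-b[0]; out.append((*b.mean(0).round(4),round(float(np.arctan2(e[1],e[0])),3)))
    return out
def look(): robot.movep(W(.435,.345,.20),Q); return blocks()
def bring(b):
    "grip block b=(px,py,yaw), lift slightly, square, set against lip and spacer, release, nudge"
    px,py,y=b; robot.movep(W(px,py,.14),down(YA+y)); robot.move_linear(W(px,py,.036)); grip("block",40)
    p=pl(); robot.move_linear(W(*p,.0368),Q,rate=.02)
    print("x",push([1,0,0],.018,5),pl().round(4)); p=pl(); robot.move_linear(W(p[0]-.0008,p[1],.0368),rate=.02)
    print("y",push([0,1,0],.06,6),pl().round(4),"gap",round(robot.read_finger_gap(),3)); print("x",push([1,0,0],.004,4,.0004),"z",push([0,0,-1],.003,3,.0004),F().round(1))
    p=pl(); robot.open(); robot.move_linear(W(*p,.10)); return p
E
python3 - <<'E'
from h import *
B=look(); print(B); b=B[0]
p=bring(b); print(p.round(4)); print(look(),robot.read_clock())
E
```

```text
[(np.float64(0.4401), np.float64(0.3704), 0.084), (np.float64(0.4358), np.float64(0.32), -0.029), (np.float64(0.4433), np.float64(0.2555), 0.093)]
block gap 0.65 gf 41.1 F [-2.  -1.7  9.9] pl [0.4404 0.3708]
x (0.0077, -7.2) [0.4473 0.371 ]
y (0.0091, -6.9) [0.4468 0.3795] gap 0.642
x (0.0008, -5.5) z (0.0004, -3.2) [-2.5 -5.8 13.7]
[0.4469 0.3794]
[(np.float64(0.4467), np.float64(0.379), -0.003), (np.float64(0.4358), np.float64(0.32), -0.022), (np.float64(0.4433), np.float64(0.2555), 0.094)] 34.4917
```

```bash
python3 - <<'E'
from h import *
robot.movep(W(.45,.40,.15),Q); cal,im=shot("wrist"); u=proj(cal,W(.445,.39,.05))[0].astype(int); print(u)
x,y=u; c=im[max(0,y-75):y+75,max(0,x-90):x+90]; cv2.imwrite("pics/c3.png",cv2.resize(c[:,:,::-1],None,fx=4,fy=4,interpolation=cv2.INTER_CUBIC))
E
```

```text
[250 205]
```

View pics/c3.png

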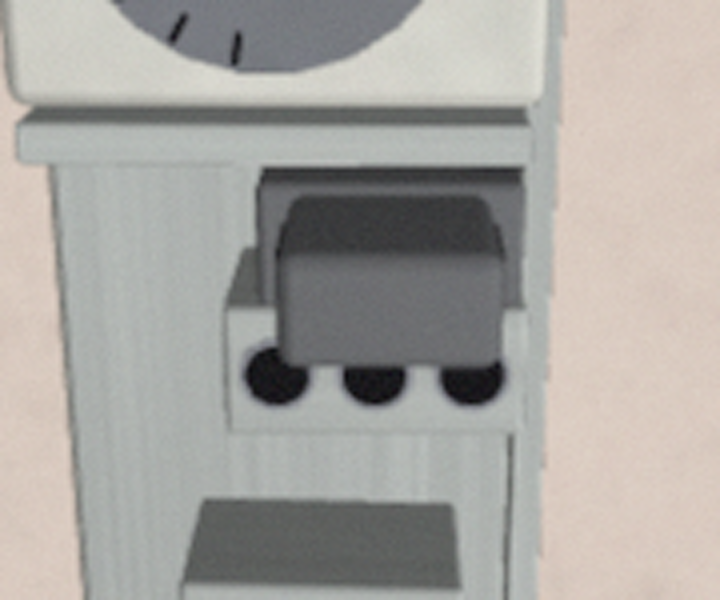

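Block 1 sits flush against the spacer and lip: its top edge at row 308 is level with the foot, and its right side lies along the lip line. From here on nothing backs block 1, so I'll step the spacer kinematically by exactly 50 mm with a very light contact threshold.

```bash
cat >> h.py <<'E'
def light(d,dist,thr,step=.0003):
    "gentle creep with averaged force; prints the last forces"
    d=np.array(d,float); w=np.r_[A.T@d[:2],d[2]]; p0=np.array(robot.read_tool_pos()); L=[]
    def f():
        r=[]
        for _ in range(4): robot.wait(.01); r.append(F()@d)
        return np.mean(r)
    f0=f()
    for i in range(1,int(round(dist/step))+1):
        robot.move_linear(p0+w*step*i,rate=.02); L.append(f()-f0)
        if L[-1]<-thr: break
    print("light",round(step*i,4),np.round(L[-12:],2),pl().round(4))
E
python3 - <<'E'
from h import *
p=(.4494,.4042)
robot.movep(W(*p,.12),Q); robot.move_linear(W(*p,.0635)); grip("spacer",40)
robot.move_linear(W(*p,.075),rate=.03); robot.move_linear(W(*p,.14)); print("gap",robot.read_finger_gap(),F().round(2))
t=(.4494,.3522)
robot.move_linear(W(*t,.14)); 
print(pl().round(4)); robot.move_linear(W(*t,.0648),rate=.08); print(robot.read_finger_gap(),F().round(2),pl().round(4))
light([0,1,0],.0024,.9); print(robot.read_clock())
E
```

```text
spacer gap 0.416 gf 40.1 F [-1.9 -0.8  7.4] pl [0.4496 0.4044]
gap 0.40892834751816093 [-0.22  0.47 -1.61]
[0.4492 0.3518]
0.41292293092236787 [-0.26  0.46 -1.57] [0.4496 0.3523]
light 0.0018 [ 0.42  0.28 -0.06  0.37  0.47 -1.18] [0.4496 0.354 ]
40.675
```

```bash
python3 - <<'E'
from h import *
print("z",push([0,0,-1],.003,3,.0004),robot.read_tool_pos()[2],pl().round(4)); p=pl(); robot.open(); robot.move_linear(W(*p,.12)); print(look(),robot.read_clock())
E
```

```text
z (0.0012, -8.5) 0.06417505290085188 [0.4497 0.354 ]
[(np.float64(0.4467), np.float64(0.3785), -0.002), (np.float64(0.4358), np.float64(0.32), -0.029), (np.float64(0.4434), np.float64(0.2555), 0.092)] 42.975
```

```bash
cat >> h.py <<'E'
def bring2(b,y_expect):
    px,py,y=b; robot.movep(W(px,py,.14),down(YA+y)); robot.move_linear(W(px,py,.036)); grip("block",40)
    p=pl(); robot.move_linear(W(*p,.0368),Q,rate=.02)
    print("x",push([1,0,0],.018,5),pl().round(4)); p=pl(); robot.move_linear(W(p[0]-.0008,p[1],.0368),rate=.02)
    go=y_expect-.004-p[1]
    if go>.001: robot.move_linear(W(p[0]-.0008,p[1]+go,.0368),rate=.05)
    light([0,1,0],.012,1.0); print("gap",round(robot.read_finger_gap(),3))
    print("x",push([1,0,0],.004,4,.0004),pl().round(4),"z",push([0,0,-1],.003,3,.0004),F().round(1))
    p=pl(); robot.open(); robot.move_linear(W(*p,.10)); return p
E
python3 - <<'E'
from h import *
print(bring2((.4358,.32,-.026),.3287).round(4)); print(look(),robot.read_clock())
E
```

```text
block gap 0.646 gf 41.0 F [-2.1 -1.7 10.3] pl [0.4361 0.3204]
x (0.0119, -7.7) [0.4472 0.3204]
light 0.0003 [-2.05] [0.4469 0.3249]
gap 0.644
x (0.0008, -4.9) [0.4471 0.325 ] z (0.0004, -6.3) [-4.5 -2.7 14.1]
[0.4471 0.325 ]
[(np.float64(0.4467), np.float64(0.3786), 0.001), (np.float64(0.447), np.float64(0.3245), -0.001), (np.float64(0.4433), np.float64(0.2555), 0.091)] 52.1667
```

```bash
sed -i 's/^    f0=f()$/    robot.wait(.4); f0=f()/; s/^        if L\[-1\]<-thr: break\n    print("light"/&/' h.py
python3 - <<'E'
s=open('h.py').read()
i=s.index("def light"); s=s[:i]+s[i:].replace("        if L[-1]<-thr: break","        if L[-1]<-thr:\n            robot.wait(.15); L.append(f()-f0)\n            if L[-1]<-.7*thr: break",1)
open('h.py','w').write(s)
E
python3 - <<'E'
from h import *
print(bring2((.4471,.325,0),.3287).round(4)); print(look(),robot.read_clock())
E
```

```text
block gap 0.645 gf 41.0 F [-3.1 -1.1 10.1] pl [0.4472 0.3253]
x (0.0014, -9.7) [0.4473 0.3254]
light 0.0006 [ 0.18 -1.59 -1.78] [0.4464 0.3259]
gap 0.644
x (0.0012, -4.4) [0.4472 0.3261] z (0.0004, -7.5) [-6.8 -3.6 13.4]
[0.4472 0.3261]
[(np.float64(0.4467), np.float64(0.3786), 0.001), (np.float64(0.4471), np.float64(0.3254), -0.004), (np.float64(0.4433), np.float64(0.2555), 0.092)] 58.5
```

```bash
sed -i '/def bring2/,$ s/\.0368/.0385/g' h.py
python3 - <<'E'
from h import *
print(bring2((.4471,.326,0),.3287).round(4)); print(look(),robot.read_clock())
E
```

```text
block gap 0.65 gf 41.0 F [-3.8 -1.5 11.2] pl [0.4472 0.3263]
x (0.0007, -5.2) [0.4472 0.3264]
light 0.0033 [-0.71 -0.3  -0.6  -0.49 -1.01 -0.61 -0.68 -0.39  0.05 -0.5  -1.48 -2.  ] [0.4467 0.3295]
gap 0.646
x (0.0012, -5.9) [0.4472 0.3296] z (0.002, -12.2) [-7.9 -3.9 12.6]
[0.4472 0.3296]
[(np.float64(0.4467), np.float64(0.3786), -0.002), (np.float64(0.4471), np.float64(0.3285), -0.004), (np.float64(0.4433), np.float64(0.2555), 0.092)] 68.3417
```

```bash
python3 - <<'E'
from h import *
p=(.4497,.354)
robot.movep(W(*p,.12),Q); robot.move_linear(W(*p,.0640)); grip("spacer",40)
robot.move_linear(W(*p,.075),rate=.03); robot.move_linear(W(*p,.14)); print("gap",robot.read_finger_gap(),F().round(2))
t=(.4494,.3020); robot.move_linear(W(*t,.14)); robot.move_linear(W(*t,.0655),rate=.08); print(robot.read_finger_gap(),F().round(2),pl().round(4))
light([0,1,0],.0030,.9)
print("z",push([0,0,-1],.004,3,.0004),robot.read_tool_pos()[2],pl().round(4),"gap",robot.read_finger_gap()); p=pl(); robot.open(); robot.move_linear(W(*p,.12)); print(look(),robot.read_clock())
E
```

```text
spacer gap 0.414 gf 39.5 F [-2.  -1.1  7.6] pl [0.4498 0.3542]
gap 0.4104433481747095 [-0.47  0.35 -2.86]
0.413851314512446 [ 0.65 -0.25 -2.71] [0.4496 0.3021]
light 0.0018 [-0.3   0.2  -0.11  0.15 -0.24 -2.05 -1.93] [0.4496 0.3038]
z (0.0016, -11.5) 0.0646094850229443 [0.4496 0.3039] gap 0.4128909004176942
[(np.float64(0.4467), np.float64(0.3787), -0.003), (np.float64(0.447), np.float64(0.3284), 0.003), (np.float64(0.4433), np.float64(0.2555), 0.088)] 77.375
```

```bash
python3 - <<'E'
from h import *
p=bring2((.4433,.2555,.09),.2787); print(p.round(4)); print(look(),robot.read_clock())
E
```

```text
block gap 0.643 gf 40.7 F [-2.8 -0.6 10.2] pl [0.4436 0.2558]
x (0.0042, -5.4) [0.4471 0.2558]
light 0.0042 [-0.15 -0.64  0.15 -0.41 -0.26 -0.37  0.29 -0.4  -0.48 -0.94 -3.51 -3.4 ] [0.4462 0.2788]
gap 0.648
x (0.0016, -6.1) [0.4472 0.2789] z (0.0016, -6.2) [-6.5 -2.3  5. ]
[0.4471 0.2789]
[(np.float64(0.4467), np.float64(0.3786), -0.001), (np.float64(0.447), np.float64(0.3285), 0.001)] 89.8333
```

```bash
python3 - <<'E'
from h import *
shot("wrist","w7"); print(blocks())
E
```

```text
[(np.float64(0.4467), np.float64(0.3788), -0.001), (np.float64(0.447), np.float64(0.3286), 0.004)]
```

View pics/w7.png

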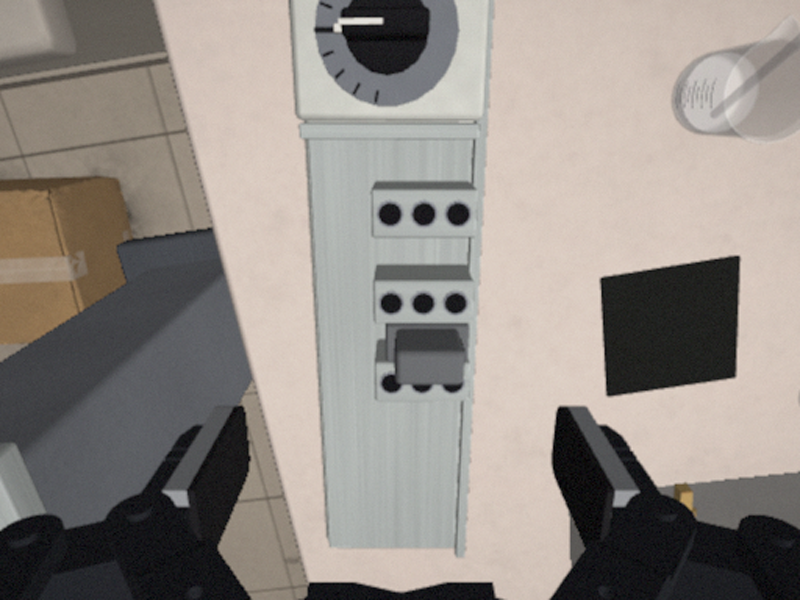

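The spacer only hides the wells of block 3. All three blocks stand square in a row at (424,213), (424,302) and (422,383). Now the spacer goes back to the pad.

```bash
python3 - <<'E'
from h import *
p=(.4496,.3039)
robot.movep(W(*p,.12),Q); robot.move_linear(W(*p,.0640)); grip("spacer",40)
robot.move_linear(W(*p,.075),rate=.03); robot.move_linear(W(*p,.15)); print("gap",robot.read_finger_gap(),F().round(2))
c=[.6532,.198]; robot.movep([*c,.15],down(.027)); robot.move_linear([*c,.050],rate=.1); print("gap",robot.read_finger_gap())
print("z",push([0,0,-1],.009,3,.0005),robot.read_tool_pos()); c=robot.read_tool_pos(); robot.open(); robot.move_linear([c[0],c[1],.16])
B=look(); print(B,np.diff([b[1] for b in B]),robot.read_clock())
robot.movep(W(.50,.32,.26),Q); shot("wrist","w8")
E
```

```text
spacer gap 0.414 gf 39.5 F [-2.5 -0.6  9.4] pl [0.4498 0.3041]
gap 0.4159187573312963 [ 0.17 -0.26 -2.44]
gap 0.4124731156050987
z (0.0055, -6.5) [0.65370885 0.19809787 0.04569604]
[(np.float64(0.4467), np.float64(0.3787), -0.0), (np.float64(0.447), np.float64(0.3286), 0.001), (np.float64(0.4468), np.float64(0.2782), 0.002)] [-0.0501 -0.0504] 99.5083
```

View pics/w8.png

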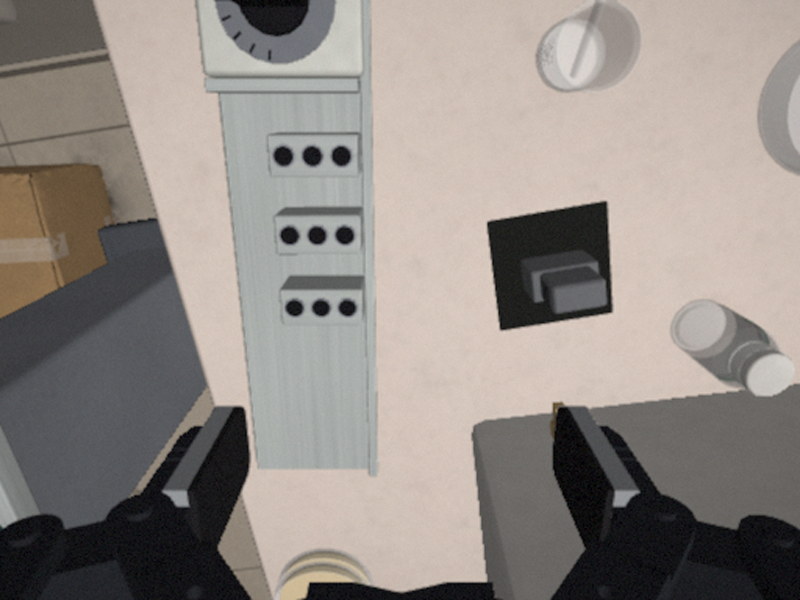

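The row is evenly spaced, at 50.1 and 50.4 mm pitch where 50 is nominal. The spacer stands upright in the middle of the pad at (560,280).

```bash
python3 - <<'E'
from h import *
print(blocks()); print(robot.hand_in())
E
```

```text
[(np.float64(0.4467), np.float64(0.3787), -0.001), (np.float64(0.447), np.float64(0.3287), -0.001), (np.float64(0.447), np.float64(0.2784), -0.0)]
the job is handed in; nothing more can be done
None
```

The job is handed in, with no verdict returned: the dial is on zero, the three blocks present are square to the lip and within about 0.5 mm of one spacer thickness apart by camera (the stop gap was set by contact only), and the spacer stands upright mid-pad.

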